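Close up a sectional architecture model

ROBOT

A 6-joint arm with a two-finger parallel gripper is mounted at the origin on the work surface. World frame = base frame: x ahead of the robot, y to its left, z up, the work surface at z = 0. Lengths are in m, angles in rad, forces in N, time in s.
With the tool pointing down it reaches from about 0.4 to 0.925 m from the base axis. Payload 3.4 kg.
Tool frame: the origin (TCP) lies at the very end of the fingers, on their centre line; the grasp point (between the pads) lies env.grasp_offset behind it (env.grasp_offset is the distance from the TCP to the grasp point, in m); z points along the fingers, y is the line along which they close (so a half turn about z gives the same grasp; the last joint's range is limited). The gripper opens to 85 mm and grips with 20 to 120 N. Pads are 22 mm wide; open, the fingers measure 114 mm over their backs; the gripper's body (76 mm by 85 mm) begins 54 mm behind the grasp point. The pads swing forward as they close: fully open they stand 13 mm farther back than shut.
Start: joints at [1.123, 0.307, 1.506, -0, 1.328, -0.073], TCP at [0.211, 0.535, 0.2] pointing down, gripper open.
Joint ranges: [-3.12, 3.12], [-1.05, 2.28], [0.14, 2.33], [-1.42, 4.57], [0.1, 2.73], [-2.68, 2.68]. Speed limits (rad/s): [2.57, 2.57, 3.14, 3.14, 3.14, 3.14].

INTERFACE

Orientations are given as a rotation vector (axis times angle).
In Python, from cell import state, camera, camera_model, job, silhouettes, place_of, env gives the robot as it stands.
- The arm moves only by the tool apply_moves, never from a script. Its argument "targets" is a list that holds one entry, the list of rows, each a list of 7 numbers: the shift along the tool's x, y, z in cm, then the turn, a rotation vector about the tool's x, y, z in degrees, then the finger opening in cm, from 0 to 8.54. In form: [[[x, y, z, wx, wy, wz, grip], ...]]. A call has 1 to 5 rows; each row is the pose to reach, as a shift and turn from the pose commanded when the call began, along the tool's axes at that moment; what a row does not reach only later rows make up. A row lasts 1/8 s, in which the tool goes at most 62.5 mm and 10.7 degrees, less where a joint would pass 70% of its speed; a pose out of reach is approached as far as the arm can. A call with a gripper value outside its range is refused whole. The fingers move at their own pace and stop on an object; "force" is the grip in N (left out, the last holds). Time passes only in rows, so rows that repeat a pose let the fingers close. It gives the time, the measured TCP pose, the force, the opening and the grip force at its end, in the units of the state.
- state(): the state, without advancing time (a new reading comes with each control period).
- camera(name): name is "scene" or "top" or "wrist"; returns the picture (420x560x3 uint8, red, green, blue); there is no depth.
- camera_model(name): a dict with "K" (3x3 intrinsics, pixels), "rvec" (rotation vector, rad) and "tvec" (3), from world to camera coordinates, as OpenCV has them; the wrist camera has in their place "mount" (4x4, takes a point from camera to tool coordinates, whose origin is the TCP and whose axes are the flange's). Camera axes: x right, y down, z forward; pixel columns grow to the right and rows downward; lengths in m; the calibration is good to about 2 mm. The wrist camera is an equidistant fisheye: a pixel r from the principal point sees the ray r / f radians off the axis. A picture is of the moment at which its call begins: read the wrist's pose just before it. camera_model takes no time and is no camera call.
- job.hand_in(): hands the job in; it is judged then, once.
Trained networks look in the newest picture that a camera, given by its name, has taken for a name from the list of things; names that differ only in an ending like _2 or _b are one class to them, and where a whole thing is asked for, a point or a joint stands for the part that bears it (a point fixed in the world has none). Each returns a list of dicts, best first, with "p" (0 to 1); they miss things now and then, are a little off and sometimes report something else, mostly with a low value. They report only what shows in the picture. A call takes as long as a camera call. They do not tell look-alikes from the thing itself.
- silhouettes(camera, thing): "mask" (420x560 bool, what is visible of it).
- place_of(camera, thing): "centre" ([x, y, z] in m, in world coordinates, good to about 4 mm: a listed point, or the origin of a listed thing).
The state is a dict: "clock": time; "joint_pos": joint angles; "dq": joint speeds; "effort": joint torques, N m; "position": TCP position; "tcp_rot": TCP orientation; "force": force on the tool from outside, world axes, zero at the start; "torque": the same for the moment, N m; "width": finger opening in m; "gripper_force": force on a finger pad.
Only numpy, scipy, OpenCV 4.12 (cv2) and the standard library are available. Lean on these libraries where they do the work, as an engineer would, in place of code of your own. Each camera call takes 0.05 s, during which the arm holds its last target. There are 200 camera calls.

TASK

Close up the sectional model building using only the fingertips: first push the loose half along its track until it meets the fixed half with no gap left, and after that push the open hinged roof all the way down so it lies flat over both halves. Do not pick up or tip the loose half, and leave the little house, the tree and the glue bottle where they stand.

Things in the scene. Friction and masses are not known exactly. Their poses are not given: they have to be found in the camera images.
- model_base: Heavy, immovable baseboard, 320 mm along its x, 440 mm along its y, 12 mm thick; origin: centre of its underside, z up. The loose half slides along y at x = 0 on its top, between wooden guide strips 8 mm wide, 8 mm high (inner faces at x = -51.5 and 51.5 mm, y = -200 to 60 mm).
- fixed_face (a point): Centre of the fixed half's cut, open face, at x = 0, y = 60 mm of the board and 52 mm above its underside. The fixed half (sand-coloured card, part of the board) is 100 mm in x, 80 mm high, its top 92 mm above the board's underside; it reaches 90 mm from this face towards +y. The loose half must come to meet this face.
- half: Loose half of the card building: hollow, 100 mm in x, 90 mm in y, 80 mm high, 5 mm walls, about 0.25 kg; origin: centre of its underside. It rests on the board, axes along the board's; closed end at its y = -45 mm, cut open face at y = +45 mm. It slides to the board's +y; home, its origin is at y = 15 mm of the board; it starts 55 to 105 mm short of that.
- half_push (a point): Point on the outside of the loose half's closed (-y) end wall, mid-width, 30 mm above its underside: a good place to push. It slides under a few newtons; pushed higher than about 45 mm above its underside it may tip.
- roof (a joint): Hinge angle of the roof, rad: 0 = closed, flat over both halves; grows as it opens upward; starts at 0.95 to 1.25. The hinge is stiff: the roof stays where it is left and needs about 1 to 2 N at its free edge to move it down.
- roof_edge (a point): Middle of the free edge of the dark roof slab, on its upper (outer) face, 186 mm from the hinge line. The roof is 112 mm in x, 6 mm thick; closed, its underside is 3 mm above the building. A sand-coloured stair head, 34 x 28 mm, 14 mm high, stands on its upper face 18 to 46 mm from the hinge.
- roof_hinge (a point): Middle of the roof's hinge line (at the roof's underside), which runs along the board's x at y = 152 mm, 95 mm above the board's underside; fixed to the board. The open roof rises from here, sloping up towards the board's -y.
- house: Little card house with a dark pitched roof, about 60 x 66 mm and 43 mm high, loose on the board beside the building; origin at the centre of its underside. Leave it alone.
- tree: Bare model tree on a round brown foot of 48 mm diameter, 92 mm high, loose on the board; origin at the centre of its underside. Leave it alone.
- glue: White glue bottle with an orange cap, 36 mm in diameter, 85 mm high, loose on the board; origin at the centre of its underside. Leave it alone.
There are look-alikes about, which are no part of the job. What is meant by the half is not blue, and is the smaller of those in its own colour.

How it is judged:
By the outcome, as a careful person would: the job done as asked, in the order asked, and still so for the second after the job is handed in, with the robot touching nothing.
It also fails if it takes over 54 s, if anything falls off the work surface, if the arm or the gripper's body presses on something with over 40 N, if the wrist force passes 120 N, or if a joint passes its speed limit or range.

## Working session

There is one attempt and no reset: what is moved stays moved. The work goes in short steps, Python scripts to look and compute and a tool call to move; the robot and the scene stay as the last step left them, time stands still between calls to the robot, and variables do not carry over. Pictures are saved under pics/ and viewed, at most 10 in all, crops included, and the job is handed in when it is done.

Besides the shell and the picture viewer there is one more tool, called after "Call:" by a JSON object that holds its "fn" and its "kwargs". apply_moves: Moves the arm, as the interface text tells. Its arguments: {"type":"object","properties":{"targets":{"type":"array"},"force":{"type":"number"}},"required":["targets"]}

```bash
mkdir -p pics; cat > h.py <<'E'
from cell import *
import numpy as np, cv2
from scipy.spatial.transform import Rotation as R
def save(n,im): cv2.imwrite('pics/'+n+'.png',cv2.cvtColor(im,cv2.COLOR_RGB2BGR))
def proj(name,P):
    m=camera_model(name); p,_=cv2.projectPoints(np.array(P,float).reshape(-1,1,3),np.array(m['rvec'],float),np.array(m['tvec'],float),np.array(m['K'],float),None); return p.reshape(-1,2)
E
python3 - <<'E'
from h import *
a=camera('scene');b=camera('top')
save('s1',a);save('t1',b)
for c in('scene','top'):
  for t in('model_base','half','half_push','fixed_face','roof_edge','roof_hinge','house','tree','glue'):
    try:
      print(c,t,[(round(d['p'],2),np.round(d['centre'],3).tolist(),proj(c,d['centre']).round().tolist()[0]) for d in place_of(c,t)])
    except Exception as e: print(c,t,e)
s=state();print(s['clock'],s['position'],s['tcp_rot'])
E
```

```text
scene model_base [(0.66, [0.53, 0.019, -0.002], [316.0, 221.0])]
scene half [(0.82, [0.428, -0.357, 0.0], [156.0, 189.0]), (0.69, [0.646, -0.368, -0.001], [142.0, 271.0]), (0.51, [0.658, 0.11, 0.012], [363.0, 266.0])]
scene half_push [(0.97, [0.701, -0.384, 0.036], [128.0, 287.0])]
scene fixed_face [(0.63, [0.54, 0.078, 0.052], [344.0, 211.0])]
scene roof_edge [(0.73, [0.538, 0.106, 0.272], [373.0, 144.0])]
scene roof_hinge [(0.83, [0.55, 0.168, 0.092], [389.0, 203.0])]
scene house [(0.63, [0.66, 0.11, 0.012], [363.0, 267.0])]
scene tree [(0.84, [0.408, -0.041, 0.016], [287.0, 175.0])]
scene glue [(0.7, [0.649, -0.027, 0.014], [300.0, 264.0])]
top model_base [(0.63, [0.53, 0.019, 0.003], [238.0, 233.0])]
top half [(0.82, [0.645, -0.376, 0.002], [392.0, 191.0]), (0.66, [0.427, -0.357, -0.0], [386.0, 276.0]), (0.58, [0.522, -0.043, 0.01], [262.0, 236.0])]
top half_push [(0.26, [0.523, -0.042, 0.009], [262.0, 236.0])]
top fixed_face [(0.61, [0.538, 0.084, 0.045], [209.0, 228.0]), (0.57, [0.542, 0.109, 0.27], [177.0, 215.0])]
top roof_edge [(0.9, [0.541, 0.108, 0.271], [178.0, 215.0]), (0.69, [0.541, 0.171, 0.089], [168.0, 224.0])]
top roof_hinge [(0.66, [0.544, 0.17, 0.093], [168.0, 223.0])]
top house [(0.87, [0.658, 0.108, 0.013], [203.0, 181.0]), (0.53, [0.646, -0.025, 0.009], [256.0, 188.0])]
top tree [(0.83, [0.415, -0.045, 0.01], [262.0, 280.0])]
top glue [(0.71, [0.645, -0.029, 0.012], [257.0, 188.0])]
1.0 [0.21051541 0.53509791 0.20023131] [5.85272358e-01 3.08658371e+00 8.39705844e-05]
```

View pics/s1.png

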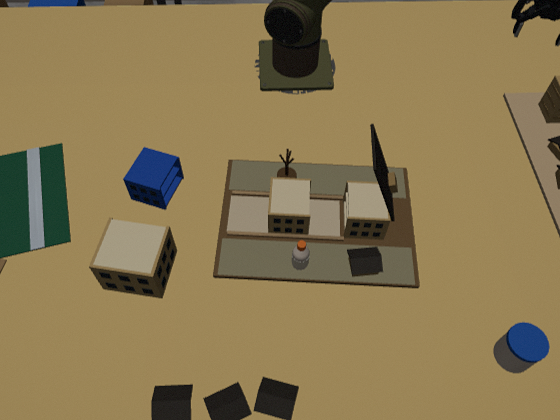

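View pics/t1.png

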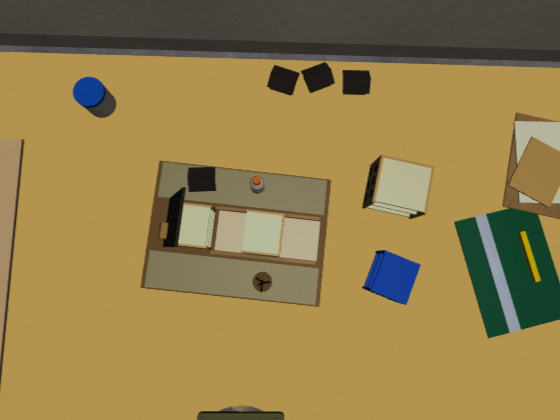

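The half is the small sand block on the board (scene (290,207), top (262,235)). Three things could be mistaken for it: the large sand block at scene (135,258), the blue block at scene (155,178), and the fixed half at scene (366,212). Next I'll refine the board pose and check the choice in a crop.

```bash
python3 - <<'E'
from h import *
from scipy.optimize import least_squares
C={}
for c in('top','scene'):
  im=camera(c)
  for t in('model_base','half'):
    for d in silhouettes(c,t):
      m=d['mask'].astype(np.uint8); ys,xs=np.nonzero(m)
      h=cv2.convexHull(max(cv2.findContours(m,0,2)[0],key=cv2.contourArea))
      q=cv2.approxPolyDP(h,6,True).reshape(-1,2)
      print(c,t,round(d['p'],2),[xs.mean().round(),ys.mean().round()],m.sum(),q.tolist())
  if c=='top': save('t2',cv2.resize(im[150:320,130:345],None,fx=3.7,fy=3.5,interpolation=2)[:600,:800])
print(proj('top',[[.523,-.04,.012]]))
E
```

```text
top model_base 0.81 [np.float64(235.0), np.float64(235.0)] 19903 [[158, 161], [328, 180], [318, 305], [141, 287]]
top half 0.98 [np.float64(398.0), np.float64(186.0)] 3419 [[379, 155], [433, 167], [424, 213], [410, 218], [362, 206]]
top half 0.79 [np.float64(391.0), np.float64(276.0)] 2065 [[375, 251], [419, 264], [404, 304], [362, 287]]
top half 0.59 [np.float64(263.0), np.float64(233.0)] 1728 [[247, 209], [283, 213], [278, 256], [241, 252]]
scene model_base 0.62 [np.float64(320.0), np.float64(224.0)] 19527 [[406, 169], [418, 288], [213, 276], [230, 160], [372, 124]]
scene half 0.91 [np.float64(154.0), np.float64(178.0)] 2520 [[144, 149], [178, 158], [183, 178], [164, 209], [131, 199], [124, 181]]
scene half 0.62 [np.float64(134.0), np.float64(258.0)] 5217 [[110, 219], [169, 228], [176, 253], [162, 297], [105, 289], [89, 269]]
scene half 0.58 [np.float64(289.0), np.float64(206.0)] 2324 [[309, 179], [308, 233], [268, 232], [271, 178]]
[[260.89011574 235.88229991]]
```

View pics/t2.png

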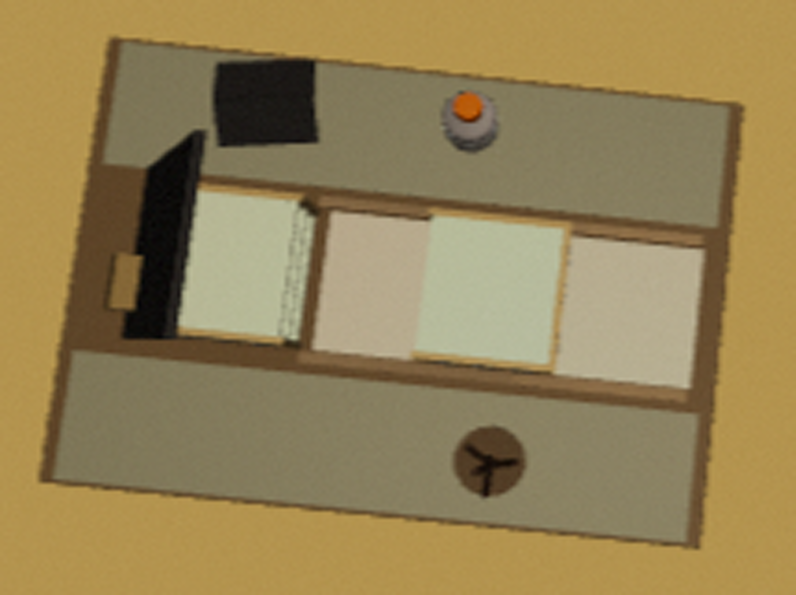

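The crop confirms it. The half is at crop (490,290), between the guide strips, and there is a bare track gap to the fixed half at (245,265). The dark roof stands at (170,240), glue at (470,120), tree at (488,460) and house at (265,103). Now I'll fit the poses.

```bash
cat >> h.py <<'E'
def unproj(c,px,z):
    m=camera_model(c);Rm=cv2.Rodrigues(np.array(m['rvec'],float))[0];t=np.array(m['tvec'],float).ravel();K=np.array(m['K'])
    d=Rm.T@np.linalg.inv(K)@[*px,1];o=-Rm.T@t
    return o+d*(z-o[2])/d[2]
E
python3 - <<'E'
from h import *
cr=lambda L:[(x/3.7+130-.4,y/3.5+150-.4) for x,y in L]
B=[unproj('top',p,.012) for p in cr([(112,38),(742,103),(700,547),(42,482)])]
H=[unproj('top',p,.092) for p in cr([(430,212),(570,225),(552,370),(413,357)])]
G=[unproj('scene',p,.012) for p in [(406,169),(418,288),(213,276),(230,160)]]
for L in(B,G,H):
  L=np.array(L);print(L.round(3).tolist(),L.mean(0).round(4))
B=np.array(B); c=B.mean(0)[:2]; dy=(B[0]+B[3]-B[1]-B[2])[:2]; dx=(B[0]+B[1]-B[2]-B[3])[:2]
yx=np.degrees(np.arctan2(-dy[0],dy[1]));print(yx,np.degrees(np.arctan2(dx[1],dx[0])),np.linalg.norm(dx)/2,np.linalg.norm(dy)/2)
print(camera_model('wrist')['mount'],env.grasp_offset,state()['clock'])
E
```

```text
[[0.71, 0.219, 0.012], [0.671, -0.214, 0.012], [0.353, -0.185, 0.012], [0.393, 0.249, 0.012]] [0.5321 0.0173 0.012 ]
[[0.396, 0.252, 0.012], [0.714, 0.219, 0.012], [0.67, -0.213, 0.012], [0.354, -0.18, 0.012]] [0.5337 0.0194 0.012 ]
[[0.577, -0.006, 0.092], [0.569, -0.093, 0.092], [0.474, -0.083, 0.092], [0.481, 0.002, 0.092]] [ 0.5253 -0.045   0.092 ]
-5.244457043063964 -5.249207821593147 0.31877176457668743 0.4357407943411136
[[ 7.71033545e-04 -9.44638019e-01 -3.28113424e-01  8.37609745e-02]
 [ 9.99998145e-01  1.30748204e-03 -1.41434363e-03  1.49747013e-03]
 [ 1.76504518e-03 -3.28111724e-01  9.44637275e-01 -1.74306706e-01]
 [ 0.00000000e+00  0.00000000e+00  0.00000000e+00  1.00000000e+00]] 0.0187 1.3
```

```bash
cat >> h.py <<'E'
yaw=np.radians(-5.4);ex=np.array([np.cos(yaw),np.sin(yaw),0]);ey=np.array([-np.sin(yaw),np.cos(yaw),0]);ez=np.array([0,0,1.]);c0=np.array([.533,.0185,0])
def bw(x,y,z): return c0+x*ex+y*ey+z*ez
def wb(p): d=np.array(p)-c0; return np.array([d@ex,d@ey,d[2]])
def tool(tilt):  # tilt>0: tip leads toward +y of board
    t=np.radians(tilt);z=-ez*np.cos(t)+ey*np.sin(t);return R.from_matrix(np.c_[np.cross(ex,z),ex,z])
def plan(wps,tilt=None):
    "wps: list of (x,y,z,tilt) in the board frame"
    s=state();p=np.array(s['position']);r=R.from_rotvec(s['tcp_rot'])
    print('at',s['clock'],wb(p).round(4),'F',np.round(s['force'],1),'tilt-err',np.degrees((tool(0).inv()*r).as_rotvec()).round(1))
    for x,y,z,t in wps:
        print(np.r_[r.inv().apply(bw(x,y,z)-p)*100,np.degrees((r.inv()*tool(t)).as_rotvec())].round(2).tolist())
E
python3 - <<'E'
from h import *
for w in [(.40,.33,.36),(.45,.10,.36)]: print(wb(w))
plan([(-.16,.32,.36,0),(-.08,.08,.36,0),(0,-.17,.30,0),(0,-.17,.30,20)])
E
```

```text
[-0.16172448  0.29760115  0.36      ]
[-0.09030147  0.07332731  0.36      ]
at 1.3 [-0.3696  0.4839  0.2002] F [ 0.7  0.7 -0.5] tilt-err [  0.    0.  -73.9]
[-24.68, -9.95, -15.98, -0.0, -0.0, 73.92]
[-39.02, -30.79, -15.98, -0.0, -0.0, 73.92]
[-53.63, -52.6, -9.98, -0.0, -0.0, 73.92]
[-53.63, -52.6, -9.98, -12.89, 17.13, 73.13]
```

Call:
{"fn": "apply_moves", "kwargs": {"targets": [[[-4,-1.5,-4,0,0,9,0],[-9,-3.5,-8,0,0,18,0],[-14,-5.5,-12,0,0,28,0],[-19,-7.5,-15,0,0,38,0],[-24,-9.5,-16,0,0,48,0]]]}}

```text
clock: 1.92
position: [0.4006, 0.3585, 0.3628]
tcp_rot: [1.796, 2.576, 0.007]
force: [0.6, 0.3, 0.1]
width: 0.0001
gripper_force: 0.0
```

```bash
python3 - <<'E'
from h import *
plan([(-.08,.08,.36,0),(0,-.17,.30,20)])
E
```

```text
at 1.925 [-0.1638  0.326   0.3628] F [0.6 0.3 0.1] tilt-err [ -0.2   0.1 -25.7]
[-25.8, -3.1, 0.22, 0.22, -0.14, 25.65]
[-51.81, -6.74, 6.17, -4.26, 19.52, 25.43]
```

Call:
{"fn": "apply_moves", "kwargs": {"targets": [[[-5.5,-0.7,0,0,0,8,0],[-11,-1.4,0,0,0,16,0],[-16.5,-2.1,0,0,0,25.6,0],[-22,-2.7,0,0,0,25.6,0],[-27.5,-3.3,0.2,0,0,25.6,0]]]}}

```text
clock: 2.55
position: [0.4648, 0.088, 0.3585]
tcp_rot: [2.317, 2.121, 0.002]
force: [-0.3, 0.7, -0.5]
width: 0.0
gripper_force: 0.0
```

```bash
python3 - <<'E'
from h import *
plan([(0,-.17,.30,0),(0,-.19,.20,20)])
E
```

```text
at 2.55 [-0.0744  0.0628  0.3585] F [-0.3  0.7 -0.5] tilt-err [-0.1  0.  -0.3]
[-23.33, 7.3, 5.85, 0.07, -0.01, 0.33]
[-25.33, 7.28, 15.85, 0.01, 19.99, 0.34]
```

Call:
{"fn": "apply_moves", "kwargs": {"targets": [[[-5.5,1.8,0,0,0,0,0],[-11,3.6,1,0,0,0,0],[-16.5,5.4,3,0,5,0.3,0],[-21,7.2,7,0,12,0.3,0],[-25,7.3,11,0,20,0.3,0]]]}}

```text
clock: 3.18
position: [0.5169, -0.168, 0.2483]
tcp_rot: [-2.132, -1.942, -0.383]
force: [0.4, -0.3, -0.3]
width: -0.0001
gripper_force: 0.0
```

```bash
python3 - <<'E'
from h import *
plan([(0,-.17,.15,20),(0,-.17,.042,20),(0,-.13,.042,20)])
E
```

```text
at 3.175 [ 0.0015 -0.1871  0.2483] F [ 0.4 -0.3 -0.3] tilt-err [-0.3 20.1 -0.1]
[-1.77, -0.2, 9.82, 0.24, -0.13, 0.1]
[-5.49, -0.24, 19.96, 0.24, -0.13, 0.1]
[-1.73, -0.24, 21.33, 0.24, -0.13, 0.1]
```

Call:
{"fn": "apply_moves", "kwargs": {"targets": [[[-1.8,-0.1,5,0,0,0,0],[-2.5,-0.2,10,0,0,0,0],[-4,-0.2,15.5,0,0,0,0],[-5.5,-0.2,20,0,0,0,0],[-4.5,-0.2,20.3,0,0,0,0]]]}}

```text
clock: 3.8
position: [0.513, -0.1371, 0.0392]
tcp_rot: [-2.128, -1.933, -0.371]
force: [0.5, 0.2, 0.8]
width: 0.0002
gripper_force: 0.0
```

```bash
python3 - <<'E'
from h import *
plan([(0,-.119,.041,20),(0,-.0403,.041,20)])
b=camera('top');save('t3',cv2.resize(b[150:320,130:345],None,fx=3.7,fy=3.5,interpolation=2)[:600,:800])
E
```

```text
at 3.8 [-0.0053 -0.1568  0.0392] F [0.5 0.2 0.8] tilt-err [ 0.5 20.2  0.1]
[3.61, 0.53, 1.13, -0.43, -0.19, -0.18]
[10.99, 0.52, 3.85, -0.43, -0.19, -0.18]
```

View pics/t3.png

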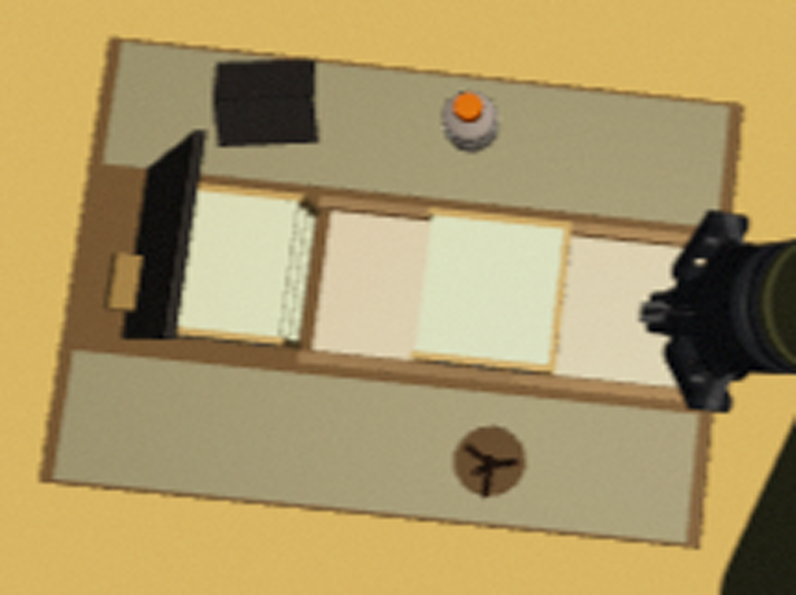

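The picture shows the fingertip at crop (650,312), behind the half's closed end at (560,297) and centred on the track. Now I push.

Call:
{"fn": "apply_moves", "kwargs": {"targets": [[[2,0.5,0.5,0,0,0,0],[3.2,0.5,1,0,0,0,0],[4.2,0.5,1.3,0,0,0,0],[5.2,0.5,1.7,0,0,0,0],[6.2,0.5,2.1,0,0,0,0]]]}}

```text
clock: 4.47
position: [0.5273, -0.0739, 0.044]
tcp_rot: [-2.133, -1.942, -0.375]
force: [0.4, -2.8, 2.2]
width: 0.0005
gripper_force: 1.3
```

```bash
python3 - <<'E'
from h import *
plan([(0,-.0453,.041,20),(0,-.0403,.041,20)])
E
```

```text
at 4.475 [ 0.0031 -0.0925  0.044 ] F [ 0.4 -2.8  2.2] tilt-err [-0.  19.9 -0. ]
[4.34, -0.3, 1.89, 0.04, 0.08, 0.05]
[4.81, -0.3, 2.06, 0.04, 0.08, 0.05]
```

Call:
{"fn": "apply_moves", "kwargs": {"targets": [[[1,-0.1,0.4,0,0,0,0],[2,-0.2,0.8,0,0,0,0],[2.9,-0.3,1.2,0,0,0,0],[3.6,-0.3,1.5,0,0,0,0],[4.1,-0.3,1.7,0,0,0,0]]]}}

```text
clock: 5.1
position: [0.5281, -0.0291, 0.0416]
tcp_rot: [-2.132, -1.941, -0.375]
force: [0.8, -4.1, 2.8]
width: 0.0
gripper_force: 1.9
```

```bash
python3 - <<'E'
from h import *
plan([(0,-.0403,.041,20)])
E
```

```text
at 5.1 [-0.0004 -0.0479  0.0416] F [ 0.8 -4.1  2.8] tilt-err [ 0. 20. -0.]
[0.69, 0.04, 0.31, -0.04, 0.02, 0.03]
```

Now small steps until the force rises.

Call:
{"fn": "apply_moves", "kwargs": {"targets": [[[0.2,0,0.1,0,0,0,0],[0.4,0,0.15,0,0,0,0],[0.5,0,0.2,0,0,0,0],[0.6,0,0.23,0,0,0,0]]]}}

```text
clock: 5.6
position: [0.5283, -0.023, 0.0414]
tcp_rot: [-2.132, -1.94, -0.375]
force: [2.3, -2.2, 1.0]
width: -0.0001
gripper_force: 1.4
```

```bash
python3 - <<'E'
from h import *
plan([(0,-.0403,.041,20)])
E
```

```text
at 5.6 [-0.0008 -0.0417  0.0414] F [ 2.3 -2.2  1. ] tilt-err [ 0.1 20.  -0. ]
[0.12, 0.08, 0.08, -0.07, -0.0, -0.0]
```

Call:
{"fn": "apply_moves", "kwargs": {"targets": [[[0.1,0,0.03,0,0,0,0],[0.2,0,0.06,0,0,0,0],[0.3,0,0.1,0,0,0,0]]]}}

```text
clock: 5.98
position: [0.5286, -0.0197, 0.0415]
tcp_rot: [-2.131, -1.94, -0.375]
force: [2.0, -2.2, 0.9]
width: -0.0004
gripper_force: 1.3
```

```bash
python3 - <<'E'
from h import *
plan([(0,-.0403,.041,20)])
E
```

```text
at 5.975 [-0.0008 -0.0385  0.0415] F [ 2.  -2.2  0.9] tilt-err [ 0.1 20.  -0. ]
[-0.19, 0.08, -0.02, -0.07, -0.0, 0.01]
```

Call:
{"fn": "apply_moves", "kwargs": {"targets": [[[0.1,0,0.03,0,0,0,0],[0.2,0,0.06,0,0,0,0]]]}}

```text
clock: 6.22
position: [0.5288, -0.0176, 0.0416]
tcp_rot: [-2.131, -1.94, -0.375]
force: [0.9, -3.2, 0.5]
width: 0.0
gripper_force: 1.3
```

```bash
python3 - <<'E'
from h import *
plan([(0,-.0403,.041,20)])
b=camera('top');save('t4',cv2.resize(b[150:320,130:345],None,fx=3.7,fy=3.5,interpolation=2)[:600,:800])
E
```

```text
at 6.225 [-0.0008 -0.0364  0.0416] F [ 0.9 -3.2  0.5] tilt-err [ 0.1 20.  -0. ]
[-0.39, 0.08, -0.07, -0.07, -0.0, 0.01]
```

View pics/t4.png

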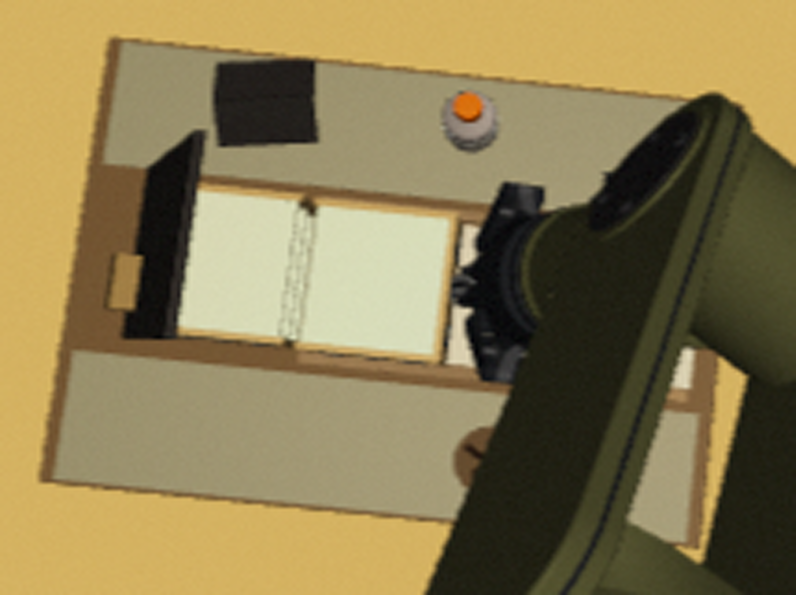

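The half is nearly home: the seam is around crop (300,270) and the closed end at (450,290). I can't rule out a gap of a few mm, and the force hasn't risen yet, so I continue in small steps.

Call:
{"fn": "apply_moves", "kwargs": {"targets": [[[0.1,0,0.03,0,0,0,0],[0.2,0,0.07,0,0,0,0],[0.3,0,0.1,0,0,0,0]]]}}

```text
clock: 6.65
position: [0.5291, -0.0145, 0.0417]
tcp_rot: [-2.131, -1.94, -0.375]
force: [1.5, -2.3, 0.4]
width: -0.0
gripper_force: 1.2
```

```bash
python3 - <<'E'
from h import *
plan([(0,-.0403,.041,20)])
E
```

```text
at 6.65 [-0.0008 -0.0332  0.0417] F [ 1.5 -2.3  0.4] tilt-err [ 0.1 20.  -0. ]
[-0.69, 0.08, -0.17, -0.07, -0.0, 0.01]
```

Call:
{"fn": "apply_moves", "kwargs": {"targets": [[[0.1,0,0.03,0,0,0,0],[0.2,0,0.07,0,0,0,0],[0.3,0,0.1,0,0,0,0]]]}}

```text
clock: 7.02
position: [0.5294, -0.0113, 0.0418]
tcp_rot: [-2.131, -1.94, -0.375]
force: [2.4, -3.4, 0.2]
width: -0.0002
gripper_force: 1.1
```

```bash
python3 - <<'E'
from h import *
plan([(0,-.0403,.041,20)])
E
```

```text
at 7.025 [-0.0008 -0.03    0.0418] F [ 2.4 -3.4  0.2] tilt-err [ 0.1 20.  -0. ]
[-0.99, 0.08, -0.28, -0.07, -0.0, 0.01]
```

```bash
python3 - <<'E'
from h import *
a=camera('top')[190:270,160:280];b=camera('scene')[150:260,250:420]
im=np.vstack([cv2.resize(a,(540,300),interpolation=2),cv2.resize(b,(540,300),interpolation=2)]);save('t5',im)
E
```

```text
(no output)
```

View pics/t5.png

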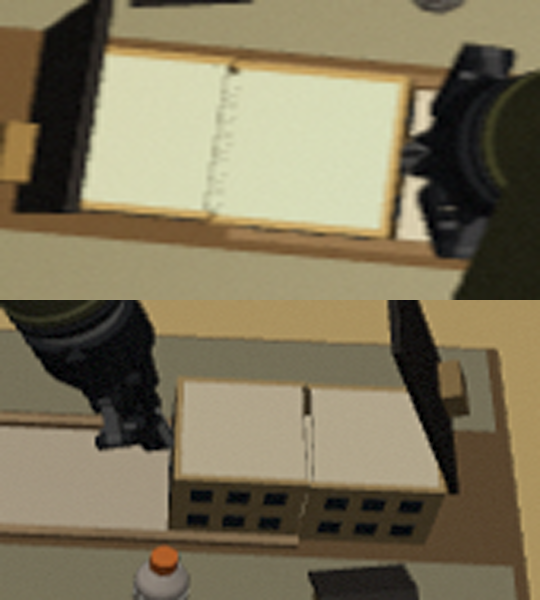

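The half is upright and almost touching. In the lower view a seam sliver remains at (307,420), and in the upper view a dotted seam at (220,140). I keep pushing gently until the force climbs.

Call:
{"fn": "apply_moves", "kwargs": {"targets": [[[0.1,0,0.03,0,0,0,0],[0.2,0,0.07,0,0,0,0],[0.3,0,0.1,0,0,0,0]]]}}

```text
clock: 7.5
position: [0.5296, -0.01, 0.0415]
tcp_rot: [-2.132, -1.943, -0.372]
force: [-1.8, -9.3, 1.3]
width: 0.0002
gripper_force: 5.0
```

```bash
python3 - <<'E'
from h import *
plan([(0,-.0403,.041,20)])
E
```

```text
at 7.5 [-0.0007 -0.0287  0.0415] F [-1.8 -9.3  1.3] tilt-err [ 0.  19.8 -0.1]
[-1.11, 0.07, -0.35, -0.05, 0.19, 0.08]
```

Call:
{"fn": "apply_moves", "kwargs": {"targets": [[[0.1,0,0.03,0,0,0,0],[0.2,0,0.07,0,0,0,0],[0.2,0,0.07,0,0,0,0]]]}}

```text
clock: 7.88
position: [0.5297, -0.0099, 0.0414]
tcp_rot: [-2.134, -1.946, -0.369]
force: [-2.7, -14.3, 1.1]
width: 0.0
gripper_force: 7.4
```

```bash
python3 - <<'E'
from h import *
plan([(0,-.08,.041,20)])
E
```

```text
at 7.875 [-0.0006 -0.0286  0.0414] F [ -2.7 -14.3   1.1] tilt-err [ 0.  19.6 -0.1]
[-4.85, 0.05, -1.69, -0.03, 0.37, 0.12]
```

The force rose to 14 N with no further motion, so the halves have met. I back off and go up.

Call:
{"fn": "apply_moves", "kwargs": {"targets": [[[-3.8,0,-1.4,0,0,0,0],[-5.5,0,-3,0,0,0,0],[-4,0,-8.5,0,0,0,0],[-2,0,-14,0,0,0,0],[0,0,-20,0,0,0,0]]]}}

```text
clock: 8.5
position: [0.5225, -0.0734, 0.231]
tcp_rot: [-2.13, -1.938, -0.374]
force: [1.3, -0.2, 0.2]
width: 0.0001
gripper_force: 0.0
```

```bash
python3 - <<'E'
from h import *
camera('top');camera('scene')
for c in('scene','top'):
  for t in('half','fixed_face','roof_edge','roof_hinge','house','tree','glue'):
      print(c,t,[(round(d['p'],2),wb(d['centre']).round(3).tolist()) for d in place_of(c,t)])
plan([(0,-.10,.36,0),(0,.2,.36,0)])
E
```

```text
scene half [(0.77, [-0.069, -0.386, -0.001]), (0.65, [-0.001, 0.016, 0.009]), (0.6, [0.146, -0.375, 0.003])]
scene fixed_face []
scene roof_edge [(0.76, [-0.003, 0.091, 0.272])]
scene roof_hinge [(0.79, [0.004, 0.154, 0.09])]
scene house [(0.7, [0.114, 0.104, 0.012])]
scene tree [(0.94, [-0.118, -0.071, 0.014])]
scene glue [(0.74, [0.118, -0.038, 0.012])]
top half [(0.81, [-0.005, 0.018, 0.014]), (0.61, [-0.068, -0.386, 0.004])]
top fixed_face [(0.69, [-0.002, 0.062, 0.05]), (0.61, [0.116, 0.098, 0.012])]
top roof_edge [(0.79, [-0.002, 0.092, 0.267])]
top roof_hinge [(0.7, [-0.004, 0.151, 0.092])]
top house [(0.82, [0.12, 0.099, 0.012])]
top tree [(0.81, [-0.116, -0.074, 0.014])]
top glue [(0.75, [0.121, -0.037, 0.012])]
at 9.3 [-0.0006 -0.0932  0.2288] F [-0.7  0.1 -0.2] tilt-err [ 0.1 20.  -0. ]
[3.85, 0.04, -12.56, -0.09, -20.02, 0.01]
[32.04, 0.05, -2.29, -0.09, -20.02, 0.01]
```

Half reads board y ≈ 0.016, so it is home. The roof edge at y=0.091, z=0.27 gives θ≈1.2. Now I cross above the roof to its outer side.

Call:
{"fn": "apply_moves", "kwargs": {"targets": [[[2,0,-6,0,-7,0,0],[3.8,0,-12.5,0,-14,0,0],[9,0,-11,0,-20,0,0],[15,0,-9,0,-20,0,0],[20.5,0,-7,0,-20,0,0]]]}}

```text
clock: 9.93
position: [0.5397, 0.096, 0.3659]
tcp_rot: [2.322, 2.115, 0.001]
force: [0.4, -0.8, -0.7]
width: 0.0001
gripper_force: 0.0
```

```bash
python3 - <<'E'
from h import *
plan([(0,.16,.36,0),(0,.16,.26,0)])
E
```

```text
at 9.925 [-0.0007  0.0778  0.3659] F [ 0.4 -0.8 -0.7] tilt-err [-0.   0.  -0.1]
[8.22, 0.07, 0.59, 0.05, -0.03, 0.06]
[8.22, 0.06, 10.59, 0.05, -0.03, 0.06]
```

Call:
{"fn": "apply_moves", "kwargs": {"targets": [[[4,0,0.3,0,0,0,0],[8.2,0,0.5,0,0,0,0],[8.2,0,5.5,0,0,0,0],[8.2,0,10.6,0,0,0,0],[8.2,0,10.6,0,0,0,0]]]}}

```text
clock: 10.55
position: [0.5433, 0.1747, 0.2546]
tcp_rot: [-2.318, -2.111, 0.016]
force: [-0.3, 0.1, -0.2]
width: -0.0001
gripper_force: 0.0
```

```bash
cat >> h.py <<'E'
def arc(ths,s=.165,off=.004):
    plan([(0,.152-s*np.cos(t)+.006*np.sin(t)+off*np.sin(t),.095+s*np.sin(t)+.006*np.cos(t),0) for t in ths])
E
python3 - <<'E'
from h import *
arc([1.3,1.2,1.1,1.0,.9,.8])
E
```

```text
at 10.55 [-0.0044  0.1565  0.2546] F [-0.3  0.1 -0.2] tilt-err [ 0.6 -0.2 -0.1]
[-3.9, 0.44, -0.09, -0.65, 0.19, 0.06]
[-5.49, 0.44, 0.38, -0.65, 0.19, 0.06]
[-7.04, 0.45, 1.0, -0.65, 0.19, 0.06]
[-8.52, 0.46, 1.78, -0.65, 0.19, 0.06]
[-9.91, 0.46, 2.69, -0.65, 0.19, 0.06]
[-11.21, 0.47, 3.74, -0.65, 0.19, 0.06]
```

Call:
{"fn": "apply_moves", "kwargs": {"targets": [[[-3.9,0.4,0,0,0,0,0],[-4.8,0.4,0.2,0,0,0,0],[-5.5,0.4,0.4,0,0,0,0],[-6.3,0.4,0.7,0,0,0,0],[-7,0.4,1,0,0,0,0]]]}}

```text
clock: 11.18
position: [0.5447, 0.1052, 0.2491]
tcp_rot: [-2.322, -2.115, 0.0]
force: [0.8, -0.5, 0.5]
width: 0.0002
gripper_force: 0.0
```

```bash
python3 - <<'E'
from h import *
arc([1.1,1.0,.9,.8,.7,.6,.5])
print([wb(d['centre']).round(3).tolist() for d in (camera('scene'),place_of('scene','roof_edge'))[1]])
E
```

```text
at 11.175 [0.0035 0.0874 0.2491] F [ 0.8 -0.5  0.5] tilt-err [ 0.   0.  -0.1]
[-0.13, -0.35, 0.44, -0.03, -0.02, 0.05]
[-1.61, -0.35, 1.21, -0.03, -0.02, 0.05]
[-3.01, -0.35, 2.12, -0.03, -0.02, 0.05]
[-4.32, -0.35, 3.16, -0.03, -0.02, 0.05]
[-5.51, -0.35, 4.33, -0.03, -0.02, 0.05]
[-6.59, -0.35, 5.6, -0.03, -0.02, 0.05]
[-7.54, -0.35, 6.98, -0.03, -0.02, 0.05]
[[-0.004, 0.09, 0.272]]
```

```bash
python3 - <<'E'
from h import *
a=camera('top')[170:290,140:300];b=camera('scene')[80:260,270:460]
im=np.vstack([cv2.resize(a,(400,300),interpolation=2),cv2.resize(b,(400,300),interpolation=2)]);save('t6',im)
E
```

```text
(no output)
```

View pics/t6.png

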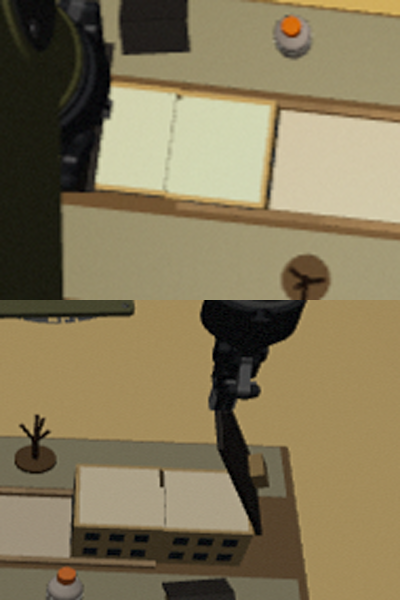

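```bash
python3 - <<'E'
from h import *
f=lambda P:[((u-270)*400/190,(v-80)*300/180+300) for u,v in proj('scene',P)]
s=state();print('tcp',np.round(f([s['position']])),'up3cm',np.round(f([s['position']+np.array([0,0,.03])])))
for t in(1.0,1.1,1.2,1.25):
  e=lambda x,d:bw(x,.152-d*np.cos(t),.095+d*np.sin(t))
  print(t,np.round(f([e(-.056,.186),e(0,.186),e(.056,.186),e(.056,0),e(-.056,0)])).tolist())
camera('scene');m=max(silhouettes('scene','roof'),key=lambda d:d['p'])['mask'].astype(np.uint8)
q=cv2.approxPolyDP(cv2.convexHull(max(cv2.findContours(m,0,2)[0],key=cv2.contourArea)),3,True).reshape(-1,2)
print([(round((u-270)*400/190),round((v-80)*300/180+300)) for u,v in q])
E
```

```text
tcp [[213. 425.]] up3cm [[219. 408.]]
1.0 [[172.0, 384.0], [173.0, 420.0], [175.0, 459.0], [255.0, 539.0], [248.0, 468.0]]
1.1 [[190.0, 379.0], [193.0, 415.0], [195.0, 454.0], [255.0, 539.0], [248.0, 468.0]]
1.2 [[210.0, 375.0], [213.0, 412.0], [216.0, 451.0], [255.0, 539.0], [248.0, 468.0]]
1.25 [[220.0, 373.0], [223.0, 410.0], [227.0, 450.0], [255.0, 539.0], [248.0, 468.0]]Traceback (most recent call last):
  File "<stdin>", line 7, in <module>
ValueError: max() iterable argument is empty
```

Call:
{"fn": "apply_moves", "kwargs": {"targets": [[[-0.8,-0.3,0.6,0,0,0,0],[-1.6,-0.3,1.2,0,0,0,0],[-2.3,-0.3,1.7,0,0,0,0],[-3,-0.3,2.1,0,0,0,0]]]}}

```text
clock: 11.98
position: [0.5386, 0.075, 0.2275]
tcp_rot: [-2.323, -2.114, 0.002]
force: [-0.4, -0.3, 0.5]
width: 0.0001
gripper_force: 0.0
```

```bash
python3 - <<'E'
from h import *
arc([.9,.8,.7,.6,.5,.4])
a=camera('top')[170:290,140:300];b=camera('scene')[80:260,270:460]
im=np.vstack([cv2.resize(a,(400,300),interpolation=2),cv2.resize(b,(400,300),interpolation=2)]);save('t7',im)
print([wb(d['centre']).round(3).tolist() for d in place_of('scene','roof_edge')+place_of('top','roof_edge')])
E
```

```text
at 11.975 [2.000e-04 5.680e-02 2.275e-01] F [-0.4 -0.3  0.5] tilt-err [ 0.1 -0.  -0. ]
[0.05, -0.02, -0.05, -0.08, 0.01, 0.01]
[-1.25, -0.02, 1.0, -0.08, 0.01, 0.01]
[-2.45, -0.02, 2.16, -0.08, 0.01, 0.01]
[-3.53, -0.02, 3.44, -0.08, 0.01, 0.01]
[-4.48, -0.02, 4.81, -0.08, 0.01, 0.01]
[-5.28, -0.02, 6.27, -0.08, 0.01, 0.01]
[[-0.006, 0.09, 0.271]]
```

View pics/t7.png

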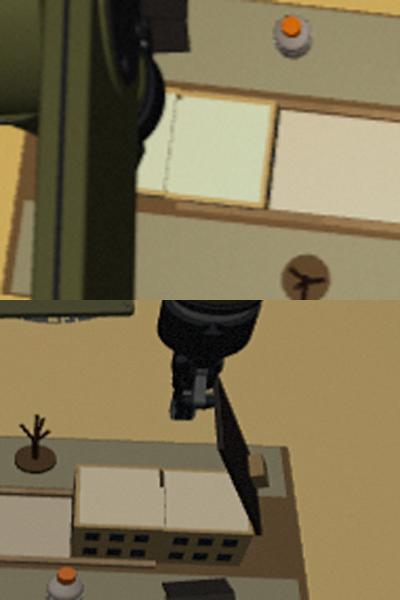

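In the lower view the finger at (180,415) is on the near side of the roof, and the roof hasn't moved. The fingertip appears about 2–3 cm above where the TCP projects, so I'll quantify that from the pictures.

```bash
python3 - <<'E'
from h import *
s=state();r=R.from_rotvec(s['tcp_rot']);p=np.array(s['position'])
obs={'now':(355.5,151.)}
for d in(0,.01,.02,.03,.04): print(d,proj('scene',[p+r.apply([0,0,-d])]).round(1).tolist(), proj('top',[np.array([.513,-.1371,.0392])+R.from_rotvec([-2.128,-1.933,-.371]).apply([0,0,-d])]).round(1).tolist())
print('seen scene (355.5,151), top t3 tip x~(303-309,238.7)')
# wrist view
m=camera_model('wrist');print(np.array(m['K']).round(1).tolist())
w=camera('wrist');M=np.array(m['mount']);K=np.array(m['K'])
for q in([0,0,0],[0,0,-.03]):
  v=np.linalg.inv(M)@[*q,1];th=np.arctan2(np.hypot(v[0],v[1]),v[2]);ph=np.arctan2(v[1],v[0]);print(q,K[0,2]+K[0,0]*th*np.cos(ph),K[1,2]+K[1,1]*th*np.sin(ph))
b=camera('scene')[100:200,300:420]
im=np.hstack([cv2.resize(w,(440,330)),cv2.resize(b,(360,330),interpolation=2)]);save('w8',im)
E
```

```text
0 [[353.7, 160.2]] [[300.5, 239.8]]
0.01 [[354.4, 156.9]] [[302.3, 239.7]]
0.02 [[355.1, 153.6]] [[304.1, 239.6]]
0.03 [[355.8, 150.1]] [[305.9, 239.5]]
0.04 [[356.6, 146.7]] [[307.7, 239.4]]
seen scene (355.5,151), top t3 tip x~(303-309,238.7)
[[325.2, 0.0, 282.2], [0.0, 325.2, 207.8], [0.0, 0.0, 1.0]]
[0, 0, 0] 280.24637576494285 247.3221371412488
[0, 0, -0.03] 279.9725774505957 272.9817393927837
```

View pics/w8.png

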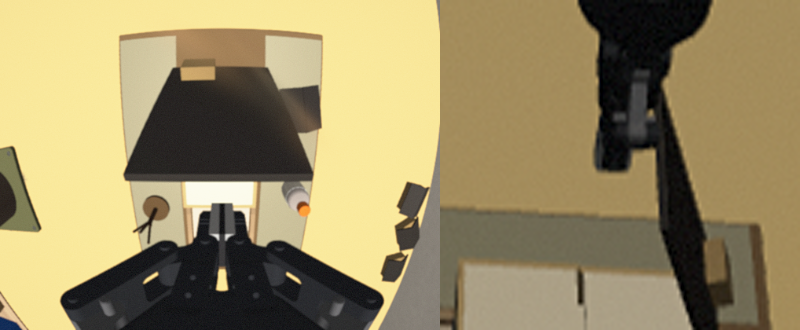

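Three views agree that the real fingertip lies about 27 mm short of the reported TCP. In the wrist view the tip is at (223,205), and in the right crop at (612,170). It therefore passed just above the roof edge. I'll correct by 27 mm: up, back over, lower down, then push.

Call:
{"fn": "apply_moves", "kwargs": {"targets": [[[0,0,-6,0,0,0,0],[0,0,-12,0,0,0,0],[5,0,-12,0,0,0,0],[10.5,0,-12,0,0,0,0],[11.5,0,-8,0,0,0,0]]]}}

```text
clock: 12.9
position: [0.5525, 0.1944, 0.3113]
tcp_rot: [2.317, 2.118, 0.014]
force: [-0.1, -0.3, -0.2]
width: 0.0
gripper_force: 0.0
```

```bash
sed -i 's/s=.165,off=.004/s=.165,off=.008/; s/+.006\*np.cos(t),0) for/+.006*np.cos(t)-.027,0) for/' h.py; python3 - <<'E'
from h import *
arc([1.4,1.3,1.2,1.1,1.])
E
```

```text
at 12.9 [0.0028 0.177  0.3113] F [-0.1 -0.3 -0.2] tilt-err [-0.5  0.3 -0.2]
[-3.96, -0.36, 7.95, 0.45, -0.27, 0.25]
[-5.6, -0.37, 8.24, 0.45, -0.27, 0.25]
[-7.21, -0.38, 8.7, 0.45, -0.27, 0.25]
[-8.78, -0.39, 9.31, 0.45, -0.27, 0.25]
[-10.28, -0.4, 10.07, 0.45, -0.27, 0.25]
```

Call:
{"fn": "apply_moves", "kwargs": {"targets": [[[-1,-0.3,5,0,0,0,0],[-1.2,-0.3,8.2,0,0,0,0],[-4,-0.3,8.2,0,0,0,0],[-5.6,-0.3,8.3,0,0,0,0],[-6.5,-0.3,8.5,0,0,0,0]]]}}

```text
clock: 13.52
position: [0.5411, 0.1253, 0.2238]
tcp_rot: [2.324, 2.114, 0.002]
force: [0.3, -0.8, 0.3]
width: -0.0001
gripper_force: 0.0
```

```bash
python3 - <<'E'
from h import *
arc([1.2,1.1,1.,.9,.8])
E
```

```text
at 13.525 [-0.002   0.107   0.2238] F [ 0.3 -0.8  0.3] tilt-err [-0.  0.  0.]
[-0.18, 0.2, -0.02, 0.05, -0.04, -0.01]
[-1.74, 0.2, 0.6, 0.05, -0.04, -0.01]
[-3.24, 0.2, 1.37, 0.05, -0.04, -0.01]
[-4.67, 0.2, 2.28, 0.05, -0.04, -0.01]
[-6.0, 0.2, 3.32, 0.05, -0.04, -0.01]
```

Call:
{"fn": "apply_moves", "kwargs": {"targets": [[[-0.6,0.2,0.2,0,0,0,0],[-1.2,0.2,0.4,0,0,0,0],[-1.8,0.2,0.6,0,0,0,0],[-2.5,0.2,1,0,0,0,0]]]}}

```text
clock: 14.02
position: [0.5404, 0.1004, 0.2131]
tcp_rot: [-2.323, -2.115, 0.0]
force: [0.8, 0.5, 1.4]
width: -0.0
gripper_force: 0.6
```

```bash
python3 - <<'E'
from h import *
arc([1.,.9,.8,.7,.6])
camera('scene')
print([(d['p'],wb(d['centre']).round(3).tolist()) for d in place_of('scene','roof_edge')])
E
```

```text
at 14.025 [-0.0003  0.0823  0.2131] F [0.8 0.5 1.4] tilt-err [ 0.   0.  -0.1]
[-0.76, 0.03, 0.3, -0.0, -0.0, 0.06]
[-2.19, 0.03, 1.21, -0.0, -0.0, 0.06]
[-3.52, 0.03, 2.26, -0.0, -0.0, 0.06]
[-4.74, 0.03, 3.42, -0.0, -0.0, 0.06]
[-5.85, 0.02, 4.7, -0.0, -0.0, 0.06]
[(0.93, [-0.001, 0.063, 0.26])]
```

The roof is moving (edge y went from 0.091 to 0.063). I continue along the arc.

Call:
{"fn": "apply_moves", "kwargs": {"targets": [[[-0.8,0,0.3,0,0,0,0],[-1.5,0,0.75,0,0,0,0],[-2.2,0,1.2,0,0,0,0],[-2.9,0,1.7,0,0,0,0],[-3.5,0,2.3,0,0,0,0]]]}}

```text
clock: 14.75
position: [0.5368, 0.065, 0.1897]
tcp_rot: [-2.323, -2.115, 0.002]
force: [-0.1, 0.5, 2.4]
width: -0.0002
gripper_force: 0.5
```

```bash
python3 - <<'E'
from h import *
arc([.8,.7,.6,.5,.4,.3])
camera('scene')
print([(d['p'],wb(d['centre']).round(3).tolist()) for d in place_of('scene','roof_edge')])
E
```

```text
at 14.75 [-0.0006  0.0466  0.1897] F [-0.1  0.5  2.4] tilt-err [ 0. -0. -0.]
[0.04, 0.06, -0.08, -0.05, 0.03, 0.02]
[-1.18, 0.06, 1.09, -0.05, 0.03, 0.02]
[-2.29, 0.06, 2.36, -0.05, 0.03, 0.02]
[-3.27, 0.06, 3.74, -0.05, 0.03, 0.02]
[-4.11, 0.07, 5.2, -0.05, 0.03, 0.02]
[-4.81, 0.07, 6.73, -0.05, 0.03, 0.02]
[]
```

Call:
{"fn": "apply_moves", "kwargs": {"targets": [[[-0.6,0,0.5,0,0,0,0],[-1.2,0,1.1,0,0,0,0],[-1.8,0,1.7,0,0,0,0],[-2.3,0,2.4,0,0,0,0],[-2.8,0,3.1,0,0,0,0]]]}}

```text
clock: 15.48
position: [0.5342, 0.0373, 0.1586]
tcp_rot: [-2.323, -2.115, 0.001]
force: [0.8, -0.9, 1.6]
width: 0.0001
gripper_force: 0.5
```

```bash
python3 - <<'E'
from h import *
arc([.5,.4,.3,.2,.1,.05,0])
camera('scene')
print([(d['p'],wb(d['centre']).round(3).tolist()) for d in place_of('scene','roof_edge')])
E
```

```text
at 15.475 [-0.0006  0.0188  0.1586] F [ 0.8 -0.9  1.6] tilt-err [ 0. -0. -0.]
[-0.49, 0.06, 0.62, -0.05, 0.03, 0.03]
[-1.33, 0.06, 2.08, -0.05, 0.03, 0.03]
[-2.03, 0.06, 3.61, -0.05, 0.03, 0.03]
[-2.57, 0.07, 5.19, -0.05, 0.03, 0.03]
[-2.95, 0.07, 6.81, -0.05, 0.03, 0.03]
[-3.08, 0.07, 7.63, -0.05, 0.03, 0.03]
[-3.17, 0.07, 8.46, -0.05, 0.03, 0.03]
[(0.69, [-0.004, -0.002, 0.2])]
```

Call:
{"fn": "apply_moves", "kwargs": {"targets": [[[-0.5,0,0.7,0,0,0,0],[-0.9,0,1.4,0,0,0,0],[-1.3,0,2.1,0,0,0,0],[-1.7,0,2.8,0,0,0,0],[-2,0,3.5,0,0,0,0]]]}}

```text
clock: 16.2
position: [0.5322, 0.0178, 0.1235]
tcp_rot: [-2.322, -2.114, 0.001]
force: [-0.4, 1.2, -0.1]
width: -0.0001
gripper_force: 0.4
```

```bash
python3 - <<'E'
from h import *
arc([.2,.1,.05,0])
E
```

```text
at 16.2 [-0.0008 -0.0008  0.1235] F [-0.4  1.2 -0.1] tilt-err [ 0.1  0.  -0. ]
[-0.61, 0.08, 1.68, -0.07, -0.0, 0.03]
[-1.0, 0.08, 3.3, -0.07, -0.0, 0.03]
[-1.13, 0.08, 4.12, -0.07, -0.0, 0.03]
[-1.22, 0.08, 4.95, -0.07, -0.0, 0.03]
```

Call:
{"fn": "apply_moves", "kwargs": {"targets": [[[-0.3,0,0.8,0,0,0,0],[-0.6,0,1.6,0,0,0,0],[-0.8,0,2.4,0,0,0,0],[-1,0,3.1,0,0,0,0],[-1.1,0,3.7,0,0,0,0]]]}}

```text
clock: 16.82
position: [0.5311, 0.0069, 0.0865]
tcp_rot: [-2.322, -2.114, 0.001]
force: [-0.0, 0.8, 0.0]
width: 0.0
gripper_force: 0.4
```

```bash
python3 - <<'E'
from h import *
arc([.05,0])
camera('scene')
print([(d['p'],wb(d['centre']).round(3).tolist()) for d in place_of('scene','roof_edge')])
E
```

```text
at 16.825 [-0.0008 -0.0117  0.0865] F [-0.   0.8  0. ] tilt-err [ 0.1 -0.  -0. ]
[-0.04, 0.08, 0.43, -0.07, 0.0, 0.03]
[-0.13, 0.08, 1.25, -0.07, 0.0, 0.03]
[(0.74, [-0.003, -0.034, 0.12])]
```

Now small downward steps until the force rises.

Call:
{"fn": "apply_moves", "kwargs": {"targets": [[[0,0,0.4,0,0,0,0],[0,0,0.8,0,0,0,0],[0,0,1,0,0,0,0],[0,0,1.2,0,0,0,0]]]}}

```text
clock: 17.42
position: [0.5313, 0.007, 0.075]
tcp_rot: [-2.323, -2.115, 0.001]
force: [0.6, -1.1, 0.1]
width: 0.0001
gripper_force: 0.4
```

Call:
{"fn": "apply_moves", "kwargs": {"targets": [[[0,0,0.1,0,0,0,0],[0,0,0.2,0,0,0,0],[0,0,0.3,0,0,0,0]]]}}

```text
clock: 17.8
position: [0.5312, 0.007, 0.072]
tcp_rot: [-2.323, -2.115, 0.001]
force: [0.2, -0.7, -0.3]
width: 0.0002
gripper_force: 0.4
```

Call:
{"fn": "apply_moves", "kwargs": {"targets": [[[0,0,0.1,0,0,0,0],[0,0,0.2,0,0,0,0],[0,0,0.3,0,0,0,0]]]}}

```text
clock: 18.18
position: [0.5313, 0.007, 0.0697]
tcp_rot: [-2.323, -2.115, 0.001]
force: [-2.8, -0.6, 11.1]
width: 0.0
gripper_force: 5.8
```

```bash
python3 - <<'E'
from h import *
plan([(0,-.013,.073,0)])
camera('scene')
print([(d['p'],wb(d['centre']).round(3).tolist()) for d in place_of('scene','roof_edge')])
E
```

```text
at 18.175 [-0.0006 -0.0116  0.0697] F [-2.8 -0.6 11.1] tilt-err [ 0. -0. -0.]
[-0.14, 0.06, -0.33, -0.03, 0.0, 0.03]
[(0.17, [-0.001, -0.031, 0.043])]
```

It stops at 11 N. One more small press, then I lift away to inspect.

Call:
{"fn": "apply_moves", "kwargs": {"targets": [[[0,0,0.1,0,0,0,0],[0,0,0.15,0,0,0,0]]]}}

```text
clock: 18.52
position: [0.5314, 0.007, 0.0695]
tcp_rot: [2.323, 2.115, 0.0]
force: [-3.9, -0.3, 18.1]
width: -0.0004
gripper_force: 9.3
```

Call:
{"fn": "apply_moves", "kwargs": {"targets": [[[0,0,-4,0,0,0,0],[0,0,-10,0,0,0,0],[0,0,-16,0,0,0,0],[0,0,-22,0,0,0,0],[-6,0,-24,0,0,0,0]]]}}

```text
clock: 19.15
position: [0.5285, -0.0497, 0.312]
tcp_rot: [2.313, 2.119, 0.01]
force: [1.1, -0.8, 0.5]
width: 0.0005
gripper_force: 0.0
```

Call:
{"fn": "apply_moves", "kwargs": {"targets": [[[-6,0,0,0,0,0,0],[-12,0,0,0,0,0,0],[-18,0,0,0,0,0,0],[-18,0,0,0,0,0,0]]]}}

```text
clock: 19.65
position: [0.5082, -0.2353, 0.3065]
tcp_rot: [-2.329, -2.108, 0.003]
force: [0.5, 0.7, -0.1]
width: 0.0001
gripper_force: 0.0
```

```bash
python3 - <<'E'
from h import *
a=camera('top')[150:320,130:345];b=camera('scene')[140:300,200:430]
save('t9',np.vstack([cv2.resize(a,(400,300),interpolation=2),cv2.resize(b,(420,300),interpolation=2)[:,:400]]))
for c in('scene','top'):
  for t in('half','roof_edge','house','tree','glue'):
    print(c,t,[(round(d['p'],2),wb(d['centre']).round(3).tolist()) for d in place_of(c,t)])
plan([])
E
```

```text
scene half [(0.77, [-0.001, 0.015, 0.009]), (0.77, [-0.07, -0.383, 0.001]), (0.76, [0.147, -0.373, 0.001])]
scene roof_edge [(0.92, [-0.004, -0.036, 0.101])]
scene house [(0.82, [0.116, 0.1, 0.012])]
scene tree [(0.7, [-0.115, -0.072, 0.012])]
scene glue [(0.89, [0.12, -0.035, 0.012])]
top half [(0.97, [0.149, -0.381, 0.004])]
top roof_edge [(0.97, [-0.0, -0.032, 0.099])]
top house [(0.96, [0.118, 0.099, 0.013])]
top tree [(0.64, [-0.113, -0.077, 0.014])]
top glue [(0.46, [0.12, -0.033, 0.011])]
at 20.25 [-2.000e-04 -2.502e-01  3.074e-01] F [-0.6 -0.3  0.4] tilt-err [ 0.  -0.  -0.1]
```

View pics/t9.png

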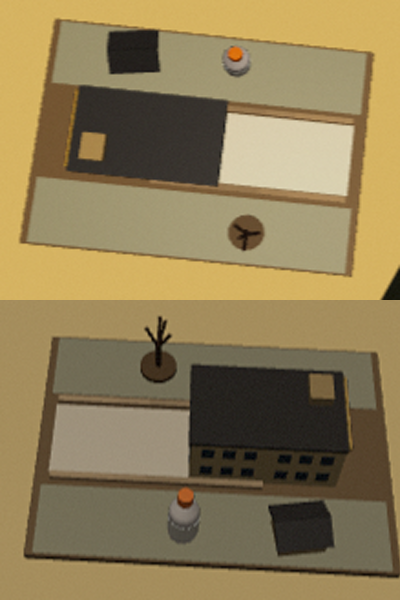

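The roof lies flat over both halves: upper view (150,135), lower view (270,408). The edge reads y=-0.034, z=0.100, the half reads y=0.015, and the house, tree and glue bottle haven't moved. Handing in.

```bash
python3 -c "
from h import *
print(job.hand_in())"
```

```text
the job is handed in; nothing more can be done
None
```

I pushed the loose half home against the fixed half and then pushed the roof down flat over both; the house, tree and glue bottle were left where they stood, and I handed the job in at about 20 s of the 54 s allowed (no verdict was returned).

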